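# Seat the brass forming insert in the dressing jig

## Task

Pick the brass forming insert from among the three on the bench and lower it, without dropping it, into the rectangular pocket of the dark wooden jig, base down and long side along the pocket's long side, so that it sits flat on the pocket floor, square and roughly centred, and let go. Leave the aluminium and the dark steel inserts where they lie.

Things in the scene. Friction and masses are not known exactly. Their poses are not given: they have to be found in the camera images.
- brass_insert_rib (a point): Brass (yellow) insert to seat, 0.46 kg, upright on the bench: flat base 60 x 42 mm, 12 mm thick; on its middle an upright round-topped rib 36 mm long, 16 mm thick, top 60 mm above the underside. Site: middle of the rib, 36 mm above the underside. x: along rib and base's long side; y: across the rib; z up. Half-turn symmetric. Grip the rib, fingertips above the base.
- pocket (a point): Centre of the pocket floor (green lining) of the dark wooden jig, fixed to the bench. Floor 16 mm above the bench; pocket 76 mm (x) by 58 mm (y), open above, its 20 mm wide wooden rim 10 mm higher than the floor. Baseboard 190 x 120 mm with four bolt heads. x: along the pocket's long side; z up. A seated insert's rib point is 36 mm above this point.
- alu_insert_rib (a point): Aluminium (pale silver, 0.16 kg) insert of the brass one's shape and size, its point and axes placed alike; leave alone.
- black_insert_rib (a point): Dark steel (dark grey, 0.43 kg) insert of the brass one's shape and size, its point and axes placed alike; leave alone.
There are look-alikes about, which are no part of the job. There is more than one size of the part that bears brass_insert_rib; the job needs the middle-sized. Of the things shaped like the part that bears pocket, the dark wooden one is meant.

How it is judged (in metres and radians):
At the end, for the whole second after the job is handed in: The brass insert rests on the pocket floor: rib point within 14 mm of the pocket centre and 36 mm (+-4) above the floor, tilt under 5 degrees, long side within 12 degrees of the pocket's, at rest; the aluminium and dark steel inserts within 30 mm of where they started (horizontal distance between brass_insert_rib and pocket below 0.014 m and z of brass_insert_rib in the frame of pocket between 0.032 and 0.04 m and angle between brass_insert_rib's own z axis and vertical below 0.09 rad and angle between the x axis of brass_insert_rib and the x axis of pocket, either way round below 0.21 rad and linear speed of brass_insert below 0.02 m/s and distance of each of alu_insert_rib, black_insert_rib from where it was at the start of the episode below 0.03 m); the robot touches nothing.
It fails at once if the aluminium insert is moved more than 30 mm (distance of alu_insert_rib from where it was at the start of the episode above 0.03 m).
It fails at once if the dark steel insert is moved more than 30 mm (distance of black_insert_rib from where it was at the start of the episode above 0.03 m).
It fails at once if the brass insert is dropped (falls free faster than 0.7 m/s, a drop of about 25 mm) (linear speed of brass_insert above 0.7 m/s and contact force between the fingers and brass_insert below 0.05 N).
It also fails if it takes over 35 s, if anything falls off the work surface, if the arm or the gripper's body presses on something with over 40 N, if the wrist force passes 120 N, or if a joint passes its speed limit or range.

## Robot

A 6-joint arm with a two-finger parallel gripper is mounted at the origin on the work surface. World frame = base frame: x ahead of the robot, y to its left, z up, the work surface at z = 0. Lengths are in m, angles in degrees, forces in N, time in s.
With the tool pointing down it reaches from about 0.375 to 0.9 m from the base axis. Payload 3.1 kg.
Tool frame: the origin (TCP) lies at the centre of the arm's flange, where the gripper is bolted on; the fingertips stand 182 mm ahead of it and the grasp point (between the pads) lies manip.grip_point_offset ahead of it (manip.grip_point_offset is the distance from the TCP to the grasp point, in m); z points along the fingers, y is the direction in which the jaws open and shut (so a half turn about z gives the same grasp; the last joint's range is limited). The gripper opens to 87 mm and grips with 3 to 60 N. Pads are 19 mm wide; open, the fingers measure 117 mm over their backs; the gripper's body (75 mm by 190 mm) begins 51 mm behind the grasp point.
Start: joints at [-75.602, 30.224, 82.088, -0, 67.689, -10.227], TCP at [0.26, -0.568, 0.405] pointing down, gripper open.
Joint ranges: [-176.69, 176.69], [-43.24, 126.21], [12.49, 139.97], [-82, 262], [0, 151.66], [-163.58, 163.58]. Speed limits (degrees/s): [159.86, 159.86, 180, 180, 180, 180].

## Interface

Orientations are given as [roll, pitch, yaw] about the fixed x, y, z axes, in that order (R = Rz(yaw) Ry(pitch) Rx(roll)).
In Python, from rig import manip gives the robot as it stands. The module is installed in compiled form; this text tells all that it offers.
- The arm moves only by the shell command python3 -m crank 'ROWS' [FORCE]. ROWS is JSON, one flat list of numbers, 7 for each row, row after row: the turn, a rotation vector about the tool's x, y, z in degrees, then the shift along the tool's x, y, z in m, then the closure, from 0 (fully open) to 1 (shut). In form: [wx, wy, wz, dx, dy, dz, hand, wx, wy, wz, dx, dy, dz, hand, ...]. A call has exactly 5 rows; each row shifts and turns the commanded pose from where the row before left it, along the tool's axes as they then stand; what a row does not reach is not made up. A row lasts 1/10 s, in which the tool goes at most 50 mm and 8.59 degrees, less where a joint would pass 70% of its speed; a pose out of reach is approached as far as the arm can. A call with a gripper value outside its range is refused whole. The fingers move at their own pace and stop on an object; FORCE is the grip in N (left out, the last holds). Time passes only in rows, so rows that do not move let the fingers close, or fill a call up. It gives the time, the measured TCP pose, the force and the opening at its end, in the units of the state.
- manip.state(): the state, without advancing time (a new reading comes with each control period).
- manip.capture(name): name is "side" or "top"; returns (picture, depth): 400x640x3 uint8, red, green, blue; 400x640 float32, m along the optical axis (not along the pixel's ray), 0 where there is no reading.
- manip.camera_model(name): a dict with "fx", "fy", "cx", "cy" (pixels), "xyz" and "orientation" of the camera in the world. Camera axes: x right, y down, z forward; pixel columns grow to the right and rows downward; lengths in m; the calibration is good to about 2 mm. A picture is of the moment at which its call begins. camera_model takes no time and is no camera call.
- manip.sign_off(): hands the job in, once; it reports no verdict.
The state is a dict: "time": time; "qpos": joint angles; "joint_velocities": joint speeds; "joint_efforts": joint torques, N m; "tool_pos": TCP position; "orientation": TCP orientation; "ft_force": force on the tool from outside, world axes, zero at the start; "wrist_torque": the same for the moment, N m; "width": opening from 0.0 (shut) to 1.0 (fully open).
Only numpy, scipy, OpenCV 4.12 (cv2) and the standard library are available. Lean on these libraries where they do the work, as an engineer would, in place of code of your own. Each camera call takes 0.05 s, during which the arm holds its last target.

## Working session

There is one attempt and no reset: what is moved stays moved. The work goes in short steps, Python scripts to look and compute and a shell command to move; the robot and the scene stay as the last step left them, time stands still between calls to the robot, and variables do not carry over. Pictures are saved under pics/ and viewed, and the job is handed in when it is done.

```bash
mkdir -p pics
python3 - <<'E'
from rig import manip
import cv2, numpy as np
print(manip.state()); print(manip.grip_point_offset)
for n in ("top","side"):
    p,d=manip.capture(n); print(n,manip.camera_model(n))
    cv2.imwrite(f"pics/{n}0.png",p[:,:,::-1]); np.savez(f"{n}0.npz",p=p,d=d)
E
```

```text
{'time': 0.0, 'qpos': array([-7.56024375e+01,  3.02794597e+01,  8.21560580e+01, -1.70886026e-03,
        6.76874842e+01, -1.02274114e+01]), 'joint_velocities': array([-0.02365335,  0.04023381, -0.04958833, -0.02501326,  0.00560164,
       -0.06248616]), 'joint_efforts': array([-5.63439007e-04, -4.40042174e+01, -1.76595801e+01,  6.32773759e-02,
        5.83300937e-02, -1.82846184e-04]), 'tool_pos': array([ 0.26036047, -0.56781689,  0.40376773]), 'orientation': array([-1.79878672e+02, -2.02852458e-02,  2.46256029e+01]), 'ft_force': array([-0.8686225 , -0.28933731, -0.1637882 ]), 'wrist_torque': array([ 0.00568161,  0.04594156, -0.03405305]), 'width': 0.9975288413571848}
0.1635
top {'fx': 390.72618473511386, 'fy': 390.72618473511386, 'cx': 326.97320239262467, 'cy': 204.0415143905835, 'xyz': array([ 0.39515701, -0.01346176,  0.93398493]), 'orientation': array([-176.62185717,    0.61084957,  -91.17670621])}
side {'fx': 396.7310629521304, 'fy': 396.7310629521304, 'cx': 312.9689008395958, 'cy': 199.9398521334664, 'xyz': array([-0.19766262,  0.56203274,  0.66856402]), 'orientation': array([-125.19753433,    1.22937208, -131.43781615])}
```

View pics/top0.png

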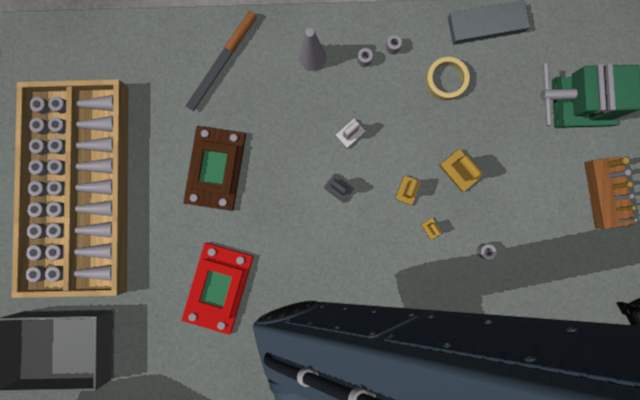

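View pics/side0.png

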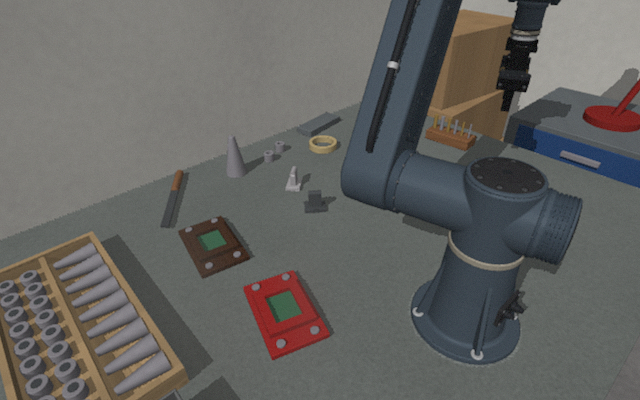

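Top view: the dark wooden jig is at about (214,168). The yellow inserts are at (462,170) large, (408,190) middle and (432,229) small. The aluminium one is at (349,132) and the dark steel one at (339,187). In the side view the arm hides the brass parts.

```bash
cat > h.py <<'E'
import numpy as np, cv2
from scipy.spatial.transform import Rotation as Ro
from rig import manip
def cam(n):
    m=manip.camera_model(n); return m,Ro.from_euler('xyz',m['orientation'],degrees=True).as_matrix(),m['xyz']
def cloud(n,d):
    m,R,t=cam(n); v,u=np.mgrid[:d.shape[0],:d.shape[1]]
    c=np.stack([(u-m['cx'])/m['fx']*d,(v-m['cy'])/m['fy']*d,d],-1); return c@R.T+t
def plane(n,uv,z):
    m,R,t=cam(n); uv=np.atleast_2d(uv).astype(float)
    r=np.c_[(uv[:,0]-m['cx'])/m['fx'],(uv[:,1]-m['cy'])/m['fy'],np.ones(len(uv))]@R.T
    return t+r*((z-t[2])/r[:,2])[:,None]
def rect(P):
    (c,s,a)=cv2.minAreaRect((P[:,:2]*1000).astype(np.float32))
    if s[0]<s[1]: s=s[::-1]; a+=90
    return np.round(c,1),np.round(s,1),round((a+90)%180-90,1)
E
cat > m0.py <<'E'
from h import *
z=np.load('top0.npz'); p,d=z['p'],z['d']; W=cloud('top',d); hsv=cv2.cvtColor(p,cv2.COLOR_RGB2HSV)
print('bench z',np.median(W[230:260,300:380,2]))
Y=cv2.inRange(hsv,(15,120,60),(32,255,255))
n,l,s,c=cv2.connectedComponentsWithStats(Y)
for i in range(1,n):
    if s[i,4]<60: continue
    M=l==i; P=W[M]; h=P[:,2]; print('Y',c[i].round(),s[i,4],'zmax',h.max().round(4),np.percentile(h,[10,50,90]).round(4))
    for nm,a,b in(('top',h.max()-.015,1),('base',.006,.018)):
        k=(h>a)&(h<b)
        if k.sum()>5: print('  ',nm,k.sum(),rect(P[k]),P[k].mean(0).round(4))
# contours of brass mid colour
G=cv2.inRange(hsv,(50,80,40),(90,255,255))
n,l,s,c=cv2.connectedComponentsWithStats(G)
for i in range(1,n):
    if s[i,4]<200 : continue
    M=l==i; vv,uu=np.nonzero(M); zf=np.median(W[M][:,2]); print('G',c[i].round(),s[i,4],zf.round(4),rect(W[M]),rect(plane('top',np.c_[uu,vv],.016)))
for nm,(u0,u1,v0,v1) in dict(alu=(328,375,112,152),blk=(320,360,168,205),jig=(175,250,120,215)).items():
    P=W[v0:v1,u0:u1].reshape(-1,3); Q=P[P[:,2]>(.02 if nm=='jig' else .03)]; print(nm,len(Q),Q[:,2].max(),rect(Q),Q.mean(0).round(4))
im=cv2.resize(p[90:260,150:520],None,fx=2.1,fy=2.1,interpolation=cv2.INTER_CUBIC); cv2.imwrite('pics/zoom0.png',im[:,:,::-1])
E
python3 m0.py
```

```text
bench z -0.0010804788085764239
Y [461. 170.] 976 zmax 0.934 [0.0146 0.0188 0.0831]
   top 8 (array([395.2, -13.5]), array([0., 0.]), 0.0) [ 0.3952 -0.0135  0.934 ]
   base 430 (array([ 522.6, -321.1]), array([84.1, 60. ]), 38.8) [ 0.5193 -0.3126  0.0157]
Y [617. 162.] 145 zmax 0.934 [0.0371 0.0652 0.085 ]
Y [408. 190.] 448 zmax 0.934 [0.0093 0.0127 0.0585]
   base 275 (array([ 479.3, -196.1]), array([59.6, 42.1]), -23.1) [ 0.4778 -0.1927  0.0114]
Y [621. 185.] 113 zmax 0.0874 [0.0353 0.0628 0.0841]
   top 42 (array([ 474.2, -658.8]), array([10.6, 10.3]), 59.5) [ 0.4741 -0.6582  0.0811]
Y [625. 208.] 81 zmax 0.934 [0.034  0.0589 0.0842]
Y [431. 228.] 228 zmax 0.934 [0.0063 0.0097 0.042 ]
   base 126 (array([ 386.8, -248.4]), array([42.1, 28.6]), 31.3) [ 0.3871 -0.2452  0.0088]
G [596.  97.] 3610 0.1044 (array([ 600.2, -381.7]), array([829. , 152.6]), -71.3) (array([ 694.2, -650.4]), array([208. , 145.9]), 90.0)
G [213. 167.] 713 0.0146 (array([494.3, 134.4]), array([346.7,  80.5]), 69.2) (array([544.1, 265. ]), array([73.9, 55.1]), -9.5)
G [215. 289.] 689 0.0145 (array([331.1, 151.9]), array([345.3,  81. ]), -55.6) (array([257.5, 259.3]), array([70.8, 52.2]), -16.7)
alu 151 0.9339849259376319 (array([517.7, -33.2]), array([246.3,  31.2]), -16.4) [ 0.6032 -0.0595  0.1064]
blk 134 0.9339849259376319 (array([449.4, -31.1]), array([108.3,  36. ]), 0.3) [ 0.4834 -0.0303  0.0817]
jig 1339 0.9339849259376319 (array([515.2, 141.7]), array([352.9, 171.7]), 78.2) [0.5377 0.2566 0.0483]
```

View pics/zoom0.png

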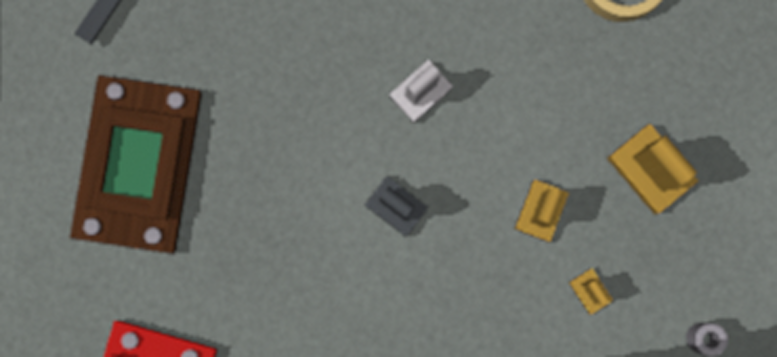

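```bash
cat > m1.py <<'E'
from h import *
import sys
z=np.load(sys.argv[1]); p,d=z['p'],z['d']; W=cloud('top',d); ok=d>0
def roi(u0,u1,v0,v1):
    M=np.zeros(d.shape,bool); M[v0:v1,u0:u1]=1; return M&ok
h=W[:,:,2]
def show(nm,M):
    P=W[M]; print(nm,len(P),rect(P) if len(P)>3 else '',P.mean(0).round(4),(P[:,2].max()).round(4))
hsv=cv2.cvtColor(p,cv2.COLOR_RGB2HSV)
Y=cv2.inRange(hsv,(15,120,60),(32,255,255))>0
J=roi(175,255,118,218); show('jig>.008',J&(h>.008)&(h<.032)); show('rim',J&(h>.0215)&(h<.03))
G=cv2.inRange(hsv,(50,80,40),(90,255,255))>0; show('floor',J&G&(h<.02))
B=roi(390,425,170,210)&Y; show('brass rib',B&(h>.045)); show('rib>.02',B&(h>.02)); show('base',B&(h>.006)&(h<.018))
P=W[B&(h>.006)]; r=rect(P); print(r)
for nm,R in dict(alu=(328,375,112,152),blk=(320,360,168,205)).items():
    show(nm,roi(*R)&(h>.04)&(h<.1)); show(nm+'b',roi(*R)&(h>.006)&(h<.018))
E
python3 m1.py top0.npz
```

```text
jig>.008 3953 (array([541.8, 264.4]), array([190.2, 121. ]), -9.9) [0.5402 0.2622 0.0171] 0.0301
rim 1246 (array([528.2, 266.5]), array([143.3,  99. ]), -9.3) [0.5415 0.264  0.0247] 0.0291
floor 699 (array([543.8, 265.9]), array([73. , 55.8]), -10.2) [0.544  0.2655 0.0146] 0.0196
brass rib 123 (array([ 478.6, -195.5]), array([36.3, 16. ]), -22.9) [ 0.4785 -0.1943  0.0571] 0.0633
rib>.02 157 (array([ 478.6, -195.4]), array([36.4, 16.2]), -22.9) [ 0.4777 -0.193   0.0519] 0.0633
base 275 (array([ 479.3, -196.1]), array([59.6, 42.1]), -23.1) [ 0.4778 -0.1927  0.0114] 0.0179
(array([ 479.3, -196.1]), array([59.6, 42.1]), -23.1)
alu 129 (array([618.1, -62.7]), array([36.2, 15.6]), -49.5) [ 0.617  -0.0625  0.0559] 0.0619
alub 275 (array([618.9, -62.2]), array([60.5, 42.5]), -49.1) [ 0.6141 -0.0609  0.0112] 0.0179
blk 123 (array([487.1, -31.3]), array([35.8, 15.8]), 51.5) [ 0.4865 -0.031   0.0566] 0.0622
blkb 310 (array([487.2, -31.4]), array([59.9, 42.1]), 51.7) [ 0.4857 -0.0313  0.011 ] 0.0175
```

Middle-sized brass: centre (0.479, -0.196), long axis at -23°. The base measures 60x42 and the rib 36x16, as specified. Pocket: (0.5425, 0.2645) at -9.8°. I'll traverse first, then turn.

```bash
python3 -m crank '[0,0,0,0.035,-0.025,0,0, 0,0,0,0.035,-0.025,0,0, 0,0,0,0.035,-0.025,0,0, 0,0,0,0.035,-0.025,0,0, 0,0,0,0.035,-0.025,0,0]' 25
python3 -m crank '[0,0,0,0.035,-0.025,0,0, 0,0,0,0.035,-0.025,0,0, 0,0,0,0.035,-0.025,0,0, 0,0,0,0.035,-0.025,0,0, 0,0,0,0.035,-0.025,0,0]'
python3 -m crank '[0,0,8,0,0,0,0, 0,0,8,0,0,0,0, 0,0,8,0,0,0,0, 0,0,8,0,0,0,0, 0,0,8,0,0,0,0]'
python3 -m crank '[0,0,7.6,0,0,0,0, 0,0,0,0,0,0,0, 0,0,0,0,0,0,0, 0,0,0,0,0,0,0, 0,0,0,0,0,0,0]'
cat > go.py <<'E'
import sys,numpy as np
from h import *
s=manip.state(); R=Ro.from_euler('xyz',s['orientation'],degrees=True).as_matrix()
x,y,z,yaw=map(float,sys.argv[1:5]); D=np.array([x,y,z+manip.grip_point_offset])-s['tool_pos']
print('t',s['time'],'pos',s['tool_pos'].round(4),'rpy',s['orientation'].round(2),'F',s['ft_force'].round(2),'w',round(s['width'],3))
print('shift tool',(R.T@D).round(4),'turn', (Ro.from_matrix(R.T@Ro.from_euler('xyz',[180,0,yaw],degrees=True).as_matrix())).as_rotvec(degrees=True).round(2))
E
python3 go.py 0.479 -0.196 0.038 -23
```

```text
time: 0.6
tool_pos: [0.3679, -0.38, 0.4044]
orientation: [-180.0, -0.0, 24.6]
ft_force: [1.1, 0.8, -0.5]
width: 1.0
time: 1.1
tool_pos: [0.4749, -0.1933, 0.4045]
orientation: [-180.0, 0.0, 24.6]
ft_force: [-0.3, 0.6, -0.4]
width: 0.998
time: 1.6
tool_pos: [0.4744, -0.1948, 0.4044]
orientation: [-180.0, 0.1, -15.7]
ft_force: [-0.1, -0.9, -0.1]
width: 0.998
time: 2.1
tool_pos: [0.4744, -0.195, 0.4047]
orientation: [-180.0, 0.0, -22.9]
ft_force: [0.0, -0.1, -0.8]
width: 1.001
t 2.1 pos [ 0.4744 -0.195   0.4047] rpy [-1.800e+02  1.000e-02 -2.291e+01] F [ 0.03 -0.1  -0.8 ] w 1.001
shift tool [ 0.0046 -0.0009  0.2032] turn [-0.    0.01  0.09]
```

```bash
python3 -m crank '[0,0,0,0.005,-0.001,0.025,0, 0,0,0,0,0,0.025,0, 0,0,0,0,0,0.025,0, 0,0,0,0,0,0.025,0, 0,0,0,0,0,0.025,0]'
python3 - <<'E'
from h import *
p,d=manip.capture('side'); cv2.imwrite('pics/side1.png',p[:,:,::-1]); np.savez('side1.npz',p=p,d=d)
E
python3 go.py 0.479 -0.196 0.038 -23
```

```text
time: 2.6
tool_pos: [0.4796, -0.1961, 0.2789]
orientation: [180.0, -0.0, -22.9]
ft_force: [0.7, -0.4, 0.8]
width: 1.003
t 2.65 pos [ 0.4784 -0.1955  0.2755] rpy [-179.92    0.38  -22.94] F [-0.24  0.82 -1.5 ] w 0.999
shift tool [0.0013 0.0003 0.074 ] turn [-0.08  0.38  0.06]
```

View pics/side1.png

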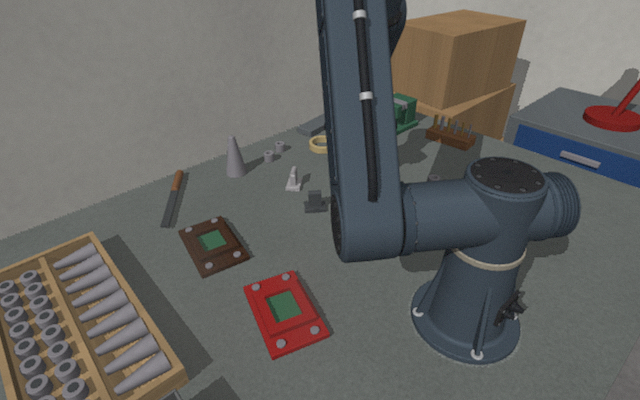

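The arm still hides the brass in the side view, and the inserts and jig haven't moved. I'll descend on the top-view measurement.

```bash
python3 -m crank '[0,0,0,0,0,0.02,0, 0,0,0,0,0,0.02,0, 0,0,0,0,0,0.02,0, 0,0,0,0,0,0.014,0, 0,0,0,0,0,0,0]'
python3 go.py 0.479 -0.196 0.038 -23
python3 -m crank '[0,0,0,0,0,0,0.5, 0,0,0,0,0,0,0.7, 0,0,0,0,0,0,1, 0,0,0,0,0,0,1, 0,0,0,0,0,0,1]' 25
python3 -m crank '[0,0,0,0,0,0,1, 0,0,0,0,0,0,1, 0,0,0,0,0,0,1, 0,0,0,0,0,0,1, 0,0,0,0,0,0,1]'
python3 go.py 0.479 -0.196 0.038 -23
```

```text
time: 3.15
tool_pos: [0.4792, -0.1959, 0.2047]
orientation: [-180.0, 0.2, -22.9]
ft_force: [-0.1, -0.5, -0.3]
width: 0.999
t 3.15 pos [ 0.4792 -0.1959  0.2047] rpy [-179.96    0.18  -22.95] F [-0.07 -0.45 -0.31] w 0.999
shift tool [-0.0001  0.0001  0.0032] turn [-0.04  0.18  0.05]
time: 3.65
tool_pos: [0.4795, -0.1961, 0.2063]
orientation: [180.0, -0.1, -23.0]
ft_force: [-0.2, -0.6, -0.1]
width: 0.63
time: 4.15
tool_pos: [0.4795, -0.1959, 0.2057]
orientation: [-180.0, 0.0, -23.0]
ft_force: [-0.2, -0.4, -1.0]
width: 0.179
t 4.15 pos [ 0.4795 -0.1959  0.2057] rpy [-1.7997e+02  1.0000e-02 -2.3000e+01] F [-0.18 -0.37 -0.98] w 0.179
shift tool [-0.0004  0.0003  0.0042] turn [-0.03  0.01  0.  ]
```

```bash
python3 -m crank '[0,0,0,0,0,0,1, 0,0,0,0,0,0,1, 0,0,0,0,0,-0.005,1, 0,0,0,0,0,-0.01,1, 0,0,0,0,0,-0.015,1]'
python3 -m crank '[0,0,0,0,0,-0.02,1, 0,0,0,0,0,-0.02,1, 0,0,0,0,0,-0.02,1, 0,0,0,0,0,-0.02,1, 0,0,0,0,0,-0.01,1]'
python3 -m crank '[0,0,0,0,0,0,1, 0,0,0,0,0,0,1, 0,0,0,0,0,0,1, 0,0,0,0,0,0,1, 0,0,0,0,0,0,1]'
python3 go.py 0.5425 0.2645 0.158 -9.8
```

```text
time: 4.65
tool_pos: [0.4789, -0.1959, 0.2356]
orientation: [-180.0, 0.2, -23.0]
ft_force: [-0.6, 0.1, -5.0]
width: 0.184
time: 5.15
tool_pos: [0.4794, -0.1961, 0.3277]
orientation: [180.0, -0.1, -23.0]
ft_force: [0.1, -1.0, -4.9]
width: 0.18
time: 5.65
tool_pos: [0.4793, -0.196, 0.3249]
orientation: [-180.0, 0.1, -23.0]
ft_force: [-0.3, -0.0, -4.7]
width: 0.183
t 5.65 pos [ 0.4793 -0.196   0.3249] rpy [-1.7998e+02  1.0000e-01 -2.2980e+01] F [-0.32 -0.02 -4.66] w 0.183
shift tool [-0.1216 -0.4486  0.0038] turn [ -0.03   0.09 -13.18]
```

Held: the wrist reads -4.7 N and the opening matches the rib. Carrying it over now.

```bash
python3 -m crank '[0,0,0,-0.004,-0.015,0,1, 0,0,0,-0.008,-0.03,0,1, 0,0,0,-0.008,-0.03,0,1, 0,0,0,-0.008,-0.03,0,1, 0,0,0,-0.008,-0.03,0,1]'
python3 -m crank '[0,0,0,-0.008,-0.03,0,1, 0,0,0,-0.008,-0.03,0,1, 0,0,0,-0.008,-0.03,0,1, 0,0,0,-0.008,-0.03,0,1, 0,0,0,-0.008,-0.03,0,1]'
python3 -m crank '[0,0,0,-0.009,-0.03,0,1, 0,0,0,-0.009,-0.03,0,1, 0,0,0,-0.009,-0.03,0,1, 0,0,0,-0.009,-0.03,0,1, 0,0,0,-0.008,-0.03,0,1]'
python3 -m crank '[0,0,-3,-0.002,-0.01,0,1, 0,0,-4,0,-0.004,0,1, 0,0,-4,0,0,0,1, 0,0,-2.2,0,0,0,1, 0,0,0,0,0,0,1]'
python3 go.py 0.5425 0.2645 0.158 -9.8
python3 - <<'E'
from h import *
for n in('side','top'):
    p,d=manip.capture(n); cv2.imwrite(f'pics/{n}2.png',p[:,:,::-1]); np.savez(f'{n}2.npz',p=p,d=d)
E
```

```text
time: 6.15
tool_pos: [0.4988, -0.0556, 0.3255]
orientation: [-180.0, 0.1, -23.0]
ft_force: [0.7, -0.3, -5.0]
width: 0.18
time: 6.65
tool_pos: [0.5202, 0.0982, 0.3255]
orientation: [180.0, 0.1, -23.0]
ft_force: [0.4, -0.6, -3.2]
width: 0.182
time: 7.15
tool_pos: [0.5377, 0.2535, 0.3253]
orientation: [180.0, 0.1, -22.9]
ft_force: [0.9, -0.4, -4.6]
width: 0.183
time: 7.65
tool_pos: [0.5412, 0.2659, 0.3252]
orientation: [180.0, 0.1, -9.7]
ft_force: [-0.3, -0.0, -4.6]
width: 0.181
t 7.65 pos [0.5412 0.2659 0.3252] rpy [ 1.7997e+02  1.0000e-01 -9.7400e+00] F [-0.33 -0.02 -4.61] w 0.181
shift tool [0.0015 0.0012 0.0037] turn [0.03 0.1  0.06]
```

View pics/side2.png

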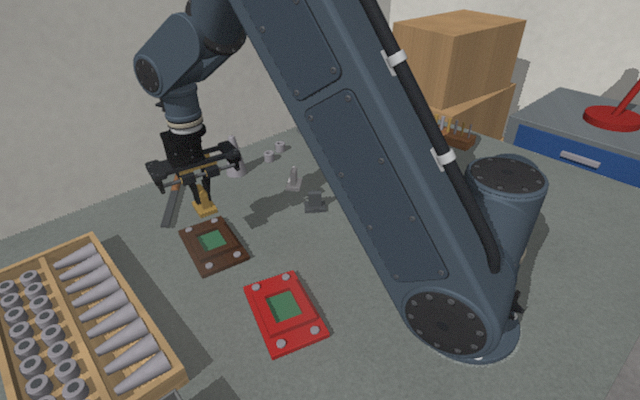

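View pics/top2.png

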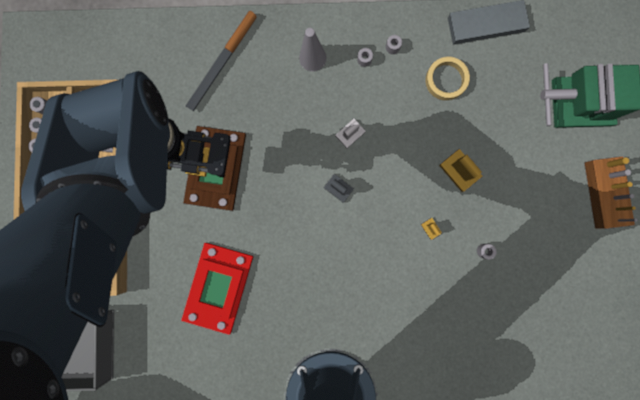

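Side view: the brass insert hangs between the jaws at about (204,207), above the wooden jig at (212,240). Top view: the gripper is over the jig at (214,165), and the middle brass is gone from the bench. Next I'll check the held part and the pocket with the side camera.

Run:
```python
from h import *
z=np.load('side2.npz'); p,d=z['p'],z['d']; W=cloud('side',d); hsv=cv2.cvtColor(p,cv2.COLOR_RGB2HSV)
Y=(cv2.inRange(hsv,(15,120,60),(32,255,255))>0)&(d>0); Y[:,:185]=0; Y[:,225:]=0; Y[:190]=0; Y[220:]=0
P=W[Y]; print(len(P),P.min(0),P.max(0)); h=P[:,2]
print(np.histogram(h,bins=np.arange(.1,.19,.005)))
k=(h<np.percentile(h,3)+.02); print(rect(P[k]))
G=(cv2.inRange(hsv,(50,80,40),(90,255,255))>0)&(d>0); G[:,:185]=0;G[:,240:]=0;G[260:]=0
Q=W[G]; Q=Q[np.abs(Q[:,2]-np.median(Q[:,2]))<.006]; print('floor',len(Q),rect(Q),np.median(Q[:,2]))
J=(d>0)&(W[:,:,2]>.008)&(W[:,:,2]<.032); J[:,:170]=0; J[:,255:]=0; J[:212]=0;J[280:]=0
print('jig',rect(W[J]))
im=cv2.resize(p[130:290,140:280],None,fx=3.6,fy=3.6,interpolation=cv2.INTER_CUBIC); cv2.imwrite('pics/zs2.png',im[:,:,::-1])
```

```text
346 [0.50704579 0.24857849 0.12123916] [0.56531596 0.29191144 0.18228365]
(array([  0,   0,   0,   0,  12,  32, 148,  21,  15,  17,  16,  17,  14,
        14,  17,  15,   8]), array([0.1  , 0.105, 0.11 , 0.115, 0.12 , 0.125, 0.13 , 0.135, 0.14 ,
       0.145, 0.15 , 0.155, 0.16 , 0.165, 0.17 , 0.175, 0.18 , 0.185]))
(array([536.2, 267.5]), array([54. , 41.4]), -10.0)
floor 290 (array([548.4, 262.4]), array([63.7, 51.3]), -8.4) 0.018270241351323047
jig (array([587.5, 258.9]), array([287. , 121.6]), -9.3)
```

View pics/zs2.png

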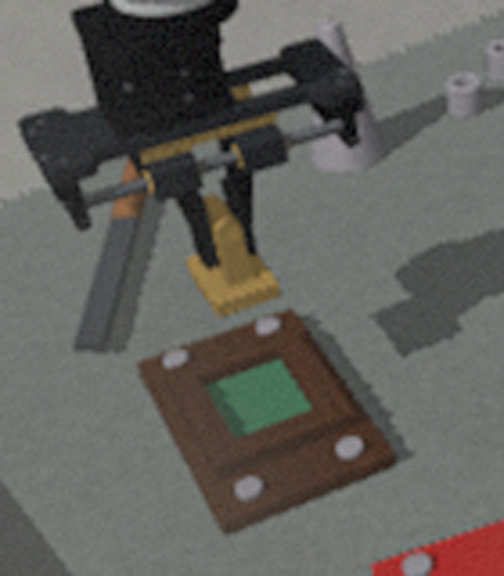

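The part is level, with its bottom at z ≈ 0.12. Both views agree on the pocket centre, about (0.543, 0.265). Lowering.

```bash
python3 -m crank '[0,0,0,0.0015,0.001,0.01,1, 0,0,0,0,0,0.02,1, 0,0,0,0,0,0.02,1, 0,0,0,0,0,0.02,1, 0,0,0,0,0,0.01,1]'
python3 -m crank '[0,0,0,0,0,0.01,1, 0,0,0,0,0,0,1, 0,0,0,0,0,0,1, 0,0,0,0,0,0,1, 0,0,0,0,0,0,1]'
python3 go.py 0.5428 0.265 0.058 -9.8
```

```text
time: 8.25
tool_pos: [0.5428, 0.2634, 0.2433]
orientation: [179.9, 0.2, -9.8]
ft_force: [-0.7, -0.3, -5.8]
width: 0.181
time: 8.75
tool_pos: [0.5438, 0.2639, 0.2367]
orientation: [-180.0, -0.1, -9.8]
ft_force: [0.5, 0.5, -4.9]
width: 0.18
t 8.75 pos [0.5438 0.2639 0.2367] rpy [-1.7995e+02 -1.0000e-01 -9.7700e+00] F [ 0.52  0.46 -4.91] w 0.18
shift tool [-0.0012 -0.0009  0.0152] turn [-0.05 -0.1   0.03]
```

```bash
python3 -m crank '[0,0,0,-0.001,-0.001,0.003,1, 0,0,0,0,0,0.003,1, 0,0,0,0,0,0.003,1, 0,0,0,0,0,0,1, 0,0,0,0,0,0,1]'
python3 go.py 0.5428 0.265 0.058 -9.8
python3 -m crank '[0,0,0,0,0,0.001,1, 0,0,0,0,0,0.001,1, 0,0,0,0,0,0.001,1, 0,0,0,0,0,0.001,1, 0,0,0,0,0,0,1]'
python3 go.py 0.5428 0.265 0.058 -9.8
```

```text
time: 9.25
tool_pos: [0.5426, 0.2649, 0.2265]
orientation: [180.0, 0.0, -9.8]
ft_force: [0.1, 1.2, -5.0]
width: 0.184
t 9.25 pos [0.5426 0.2649 0.2265] rpy [ 1.7999e+02  2.0000e-02 -9.7700e+00] F [ 0.1   1.22 -5.02] w 0.184
shift tool [ 0.0002 -0.0001  0.005 ] turn [0.01 0.02 0.03]
time: 9.75
tool_pos: [0.5426, 0.2649, 0.2226]
orientation: [180.0, 0.0, -9.8]
ft_force: [0.0, 0.3, -4.1]
width: 0.182
t 9.75 pos [0.5426 0.2649 0.2226] rpy [ 1.7999e+02  2.0000e-02 -9.7700e+00] F [ 0.02  0.34 -4.1 ] w 0.182
shift tool [ 0.0002 -0.0001  0.0011] turn [0.01 0.02 0.03]
```

```bash
python3 -m crank '[0,0,0,0,0,0.0005,1, 0,0,0,0,0,0.0005,1, 0,0,0,0,0,0,1, 0,0,0,0,0,0,1, 0,0,0,0,0,0,1]'
python3 go.py 0.5428 0.265 0.058 -9.8
python3 - <<'E'
from h import *
p,d=manip.capture('side'); np.savez('side3.npz',p=p,d=d)
im=cv2.resize(p[150:290,140:280],None,fx=4,fy=4,interpolation=cv2.INTER_CUBIC); cv2.imwrite('pics/zs3.png',im[:,:,::-1])
E
```

```text
time: 10.25
tool_pos: [0.5427, 0.2649, 0.2218]
orientation: [-180.0, 0.0, -9.8]
ft_force: [-0.4, 0.9, -4.7]
width: 0.184
t 10.25 pos [0.5427 0.2649 0.2218] rpy [-180.      0.     -9.78] F [-0.4   0.89 -4.7 ] w 0.184
shift tool [ 0.0001 -0.0001  0.0003] turn [-0.    0.    0.02]
```

View pics/zs3.png

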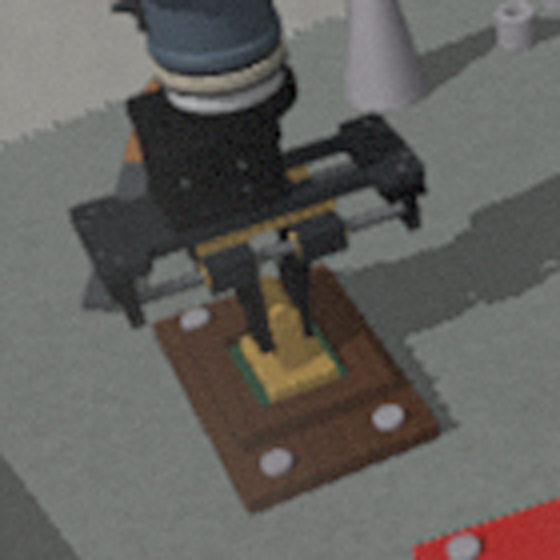

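The insert is inside the pocket with green showing around it, but the wrist still carries its weight. I'll go down in 0.5 mm steps until it makes contact.

```bash
python3 -m crank '[0,0,0,0,0,0.0005,1, 0,0,0,0,0,0.0005,1, 0,0,0,0,0,0,1, 0,0,0,0,0,0,1, 0,0,0,0,0,0,1]'
python3 -m crank '[0,0,0,0,0,0.0005,1, 0,0,0,0,0,0,1, 0,0,0,0,0,0,1, 0,0,0,0,0,0,1, 0,0,0,0,0,0,1]'
```

```text
time: 10.8
tool_pos: [0.5426, 0.2649, 0.2217]
orientation: [-180.0, -0.0, -9.8]
ft_force: [-2.3, -0.2, 5.1]
width: 0.182
time: 11.3
tool_pos: [0.5426, 0.2649, 0.2217]
orientation: [-180.0, -0.0, -9.8]
ft_force: [-3.3, -1.2, 7.8]
width: 0.182
```

Contact came at the expected height, so it's seated. Releasing and retreating straight up.

```bash
python3 -m crank '[0,0,0,0,0,0,0.7, 0,0,0,0,0,0,0.5, 0,0,0,0,0,0,0.3, 0,0,0,0,0,0,0.2, 0,0,0,0,0,0,0.2]'
python3 -m crank '[0,0,0,0,0,0,0.2, 0,0,0,0,0,0,0.2, 0,0,0,0,0,-0.01,0.2, 0,0,0,0,0,-0.02,0.2, 0,0,0,0,0,-0.03,0.2]'
python3 -m crank '[0,0,0,0,0,-0.04,0.2, 0,0,0,0,0,-0.04,0.2, 0,0,0,0,0,-0.04,0.2, 0,0,0,0.03,0,0,0.2, 0,0,0,0.04,0,0,0.2]'
python3 - <<'E'
from h import *
for n in('side','top'):
    p,d=manip.capture(n); cv2.imwrite(f'pics/{n}4.png',p[:,:,::-1]); np.savez(f'{n}4.npz',p=p,d=d)
E
```

```text
time: 11.8
tool_pos: [0.5428, 0.2649, 0.2201]
orientation: [-180.0, 0.0, -9.8]
ft_force: [-0.2, 0.8, 0.4]
width: 0.553
time: 12.3
tool_pos: [0.5421, 0.2647, 0.28]
orientation: [179.9, 0.2, -9.8]
ft_force: [1.7, 0.0, 0.5]
width: 0.796
time: 12.8
tool_pos: [0.6109, 0.2538, 0.404]
orientation: [-179.9, -0.2, -9.7]
ft_force: [0.7, 0.1, -0.3]
width: 0.799
```

View pics/top4.png

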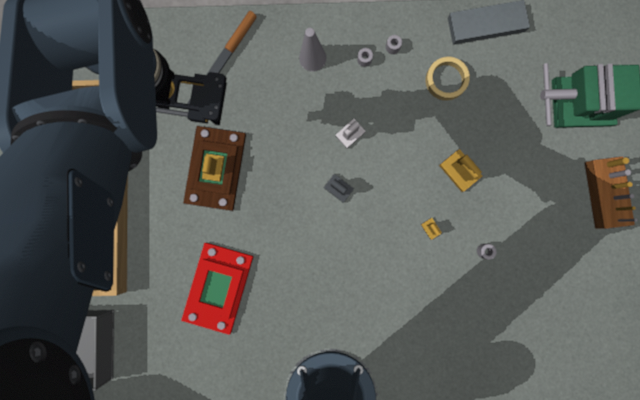

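View pics/side4.png

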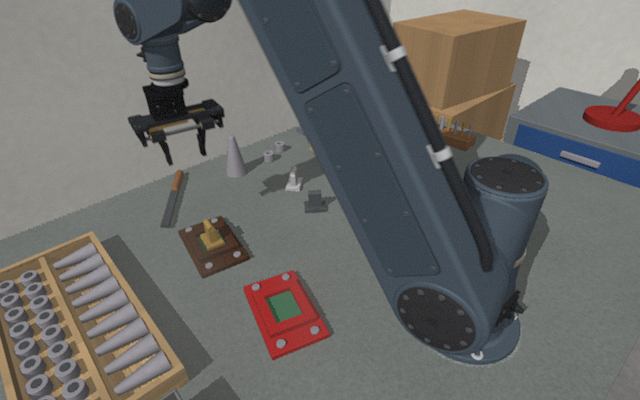

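Top view: the brass insert sits in the dark pocket at (214,168), with green all round it. Side view: it stands upright at (211,237) and the gripper is clear at (175,125). I'll check the numbers.

```bash
python3 - <<'E'
from h import *
z=np.load('top4.npz'); p,d=z['p'],z['d']; W=cloud('top',d); h=W[:,:,2]; hsv=cv2.cvtColor(p,cv2.COLOR_RGB2HSV)
Y=(cv2.inRange(hsv,(15,120,60),(32,255,255))>0)&(d>0); Y[:140]=0;Y[200:]=0;Y[:,:195]=0;Y[:,235:]=0
for nm,M in(('base',Y&(h<.034)&(h>.02)),('rib',Y&(h>.055))):
    print(nm,M.sum(),rect(W[M]),np.median(h[M]).round(4),h[M].max().round(4))
M=Y&(h<.034)&(h>.02); A=np.c_[W[M][:,:2],np.ones(M.sum())]; c=np.linalg.lstsq(A,W[M][:,2],rcond=None)[0]; print('base-top slope deg',np.degrees(c[:2]).round(2))
J=(d>0)&(h>.008)&(h<.032); K=np.zeros_like(J); K[118:218,175:255]=1; print('jig',rect(W[J&K]))
E
python3 m1.py top4.npz | grep -E 'alu|blk'; python3 -c "
from rig import manip
s=manip.state();print(s['time'],s['tool_pos'],s['joint_velocities'].round(2),s['ft_force'].round(2))"
```

```text
base 279 (array([541.7, 258.2]), array([78.7, 50.8]), -9.4) 0.0266 0.0337
rib 148 (array([540.7, 262.6]), array([36.3, 15.9]), -11.0) 0.0722 0.0774
base-top slope deg [-0.5   0.88]
jig (array([542. , 264.1]), array([190.6, 121.4]), -10.0)
12.9 [0.61547963 0.25178769 0.40197797] [ 1.56 -1.07  5.99  1.64  2.43  0.9 ] [-0.35  0.09  0.05]m1.py:8: RuntimeWarning: Mean of empty slice.
  P=W[M]; print(nm,len(P),rect(P) if len(P)>3 else '',P.mean(0).round(4),(P[:,2].max()).round(4))
  ret = um.true_divide(
Traceback (most recent call last):
  File "m1.py", line 13, in <module>
    B=roi(390,425,170,210)&Y; show('brass rib',B&(h>.045)); show('rib>.02',B&(h>.02)); show('base',B&(h>.006)&(h<.018))
                              ~~~~^^^^^^^^^^^^^^^^^^^^^^^^
  File "m1.py", line 8, in show
    P=W[M]; print(nm,len(P),rect(P) if len(P)>3 else '',P.mean(0).round(4),(P[:,2].max()).round(4))
                                                                            ~~~~~~~~~~^^
ValueError: zero-size array to reduction operation maximum which has no identity
```

The rib is at (540.7, 262.6) mm and -11°, against the pocket at about (542.5, 264.5) and -10°. It stands 15–16 mm higher than it did on the bench, which fits the 16 mm floor. The base mask picked up wood pixels from the rim, so I'm ignoring that reading. The script stopped before it reached the other two inserts, so I'll check those now and let the arm settle.

```bash
python3 -m crank '[0,0,0,0,0,0,0.2, 0,0,0,0,0,0,0.2, 0,0,0,0,0,0,0.2, 0,0,0,0,0,0,0.2, 0,0,0,0,0,0,0.2]'
python3 - <<'E'
from h import *
z=np.load('top4.npz'); d=z['d']; W=cloud('top',d); h=W[:,:,2]
for nm,(a,b,c,e) in dict(alu=(328,375,112,152),blk=(320,360,168,205)).items():
    M=np.zeros(d.shape,bool); M[c:e,a:b]=1; M&=(d>0)&(h>.04)&(h<.1); print(nm,rect(W[M]))
E
```

```text
time: 13.4
tool_pos: [0.6111, 0.2533, 0.4004]
orientation: [180.0, 0.0, -9.7]
ft_force: [0.4, -0.0, -0.8]
width: 0.801
alu (array([618.2, -62.5]), array([35.8, 15.9]), -48.9)
blk (array([487.1, -31.3]), array([36.1, 15.8]), 51.8)
```

```bash
python3 -c "
from rig import manip
print(manip.sign_off())"
```

```text
the job is handed in; nothing more can be done
None
```

I picked the middle-sized brass insert by its rib and lowered it into the pocket of the dark wooden jig. I felt it touch the floor, let go, moved the arm clear and handed the job in at about 13.4 s.

**Last checks that passed (top camera):**
- **Position:** the rib centre is about 2–3 mm from the pocket centre (14 mm allowed).
- **Angle:** the rib is about 1° off the pocket's long side (12° allowed).
- **Height:** it sits about 15–16 mm higher than it did on the bench, which matches the 16 mm pocket floor.
- **Other inserts:** the aluminium and dark steel ones are within 0.3 mm of where they started.
- **Gripper:** it is clear of everything, and the wrist force is near zero.

**Check that failed:** the outline of the seated base came out too large (79 x 51 mm) because the colour mask also picked up pixels from the wooden rim, so I ignored it. The 1° tilt came from the same mask, so I don't rely on that either. I judged the insert flat from the rib measurements, the contact height and the pictures.

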